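# Tighten the cheese press to its mark with the socket key

## Task

Take the key with the thicker shaft and longer crossbar out of the wooden rack, push it fully home into the square recess of the knob on top of the cheese press, so that its collar rests on the knob, and with it turn the knob clockwise until the knob's pointer points straight at the raised block on the press. Leave the key standing in the knob and let go; turn the knob only with the key, do not push on the press with the gripper, and leave the thin key and everything else where they are.

Things in the scene. Friction and masses are not known exactly. Their poses are not given: they have to be found in the camera images.
- thick_key: The key to use: steel T-key upright in a rack hole, 0.2 kg. Origin: centre of the shaft's lower end, z up. Square shaft 14 mm, flats along x and y, visible from 29 to 68 mm above the origin; round collar, 34 mm diameter, 24 to 29 mm above it, rests on the rack; crossbar handle 68 to 94 mm above it, 16 mm thick (along x), 64 mm long (along y)
- thin_key: The other key, not to be used: the same shape and size except that its shaft is 8 mm square and its crossbar 40 mm long; it would only spin in the recess. Stands in the rack's other hole; same origin and axes
- rack: Fixed pale wooden block, 60 (x) x 190 (y) x 35 mm high, origin at the centre of its underside; two holes, 21 mm square and 30 mm deep, at y = -55 and +55 mm of it. A key stands in each, its lower end 11 mm above the table
- press: Fixed steel cheese press, base plate 150 (x) x 200 (y) mm, origin at the centre of its underside. Two columns carry a crosshead (130 x 200 mm, top 135 mm above the table) over a white mould; the knob is in the middle of the crosshead's top, its axis vertical through the press's origin
- recess (a point): Centre of the mouth of the knob's square recess, 175 mm above the table, on the knob's axis; turns with the knob, x to the pointer, z up. Recess 15.5 mm square, sides along x and y, 28 mm deep, 2 mm chamfer, in a 40 mm square boss 28 mm high on a 72 mm disc. A key fully home has its origin 24 mm below this point, its collar on the boss
- pointer (a point): Tip of the knob's pointer, a 6 mm wide finger that sticks out of the disc's rim, 48 mm from the axis
- mark (a point): Inner face of the raised block on the press's crosshead that the pointer must face: 10 mm wide, 12 mm long, 14 mm high, 51 mm from the knob's axis along the press's +x
- knob (a joint): Angle of the knob (rad): 0 when the pointer points exactly at the mark, negative before it, growing as the knob turns clockwise seen from above; it stays where it is left (0.12 N m friction), stops at -1.5 and +0.6
- pyramid: Bystander: ash-grey pyramid cheese, about 60 mm wide, 55 mm high, origin under its centre
- round_a: Bystander: flat ivory round cheese, 72 mm diameter, 35 mm high, origin under its centre
- round_b: Bystander: white round cheese, 64 mm diameter, 45 mm high, origin under its centre
- log: Bystander: ash-grey log cheese, 110 mm long along its y, 48 mm thick, on a thin wooden slip; origin under its centre
- mould: Bystander: empty white plastic mould cup, 84 mm rim diameter, 75 mm high, origin under its centre
- brush: Bystander: a brush lying on the table
Mind the look-alikes: they are no part of the job. There is more than one size of the press; the one meant has the size given above. Leave any orange look-alike of the thick_key alone.

How it is judged (in metres and radians):
On the way, in this order (a step that is already met when the one before it is completed fails the run):
1. the thick key is fully home in the knob's recess (z of thick_key in the frame of recess below -0.02 m and horizontal distance between thick_key and recess below 0.005 m and angle between thick_key's own z axis and vertical below 0.12 rad), for 0.2 s.
2. with the key in it, the knob's pointer faces the mark (all of step 1 and value of joint knob between -0.14 and 0.14 rad), for 0.2 s.
At the end, for the whole second after the job is handed in: The thick key stands at rest in the knob's recess, its lower end at least 20 mm below the knob's top, within 5 mm of the axis and upright within 0.12 rad, and the knob's pointer is within 0.14 rad of the mark (all of step 2 and linear speed of thick_key below 0.02 m/s and angular speed of thick_key below 0.2 rad/s); the robot touches nothing.
It fails at once if the gripper or arm pushes on the press or its knob (over 5 N) (contact force between any of the fingers, the arm and press above 5 N).
It fails at once if the thin key or a bystander is moved by more than 40 mm (distance of any of thin_key, pyramid, round_a, round_b, log, mould, brush from where it was at the start of the episode above 0.04 m).
It also fails if it takes over 42 s, if anything falls off the work surface, if the arm or the gripper's body presses on something with over 40 N, if the wrist force passes 120 N, or if a joint passes its speed limit or range.

## Robot

A 7-joint arm with a two-finger parallel gripper is mounted at the origin on the work surface. World frame = base frame: x ahead of the robot, y to its left, z up, the work surface at z = 0. Lengths are in m, angles in degrees, forces in N, time in s.
With the tool pointing down it reaches from about 0.425 to 0.875 m from the base axis. Payload 4.7 kg.
Tool frame: the origin (TCP) lies on the centre line of the jaws, within the pads' length; the fingertips stand 17 mm ahead of it and the grasp point (between the pads) lies 2 mm behind it; z points along the fingers, y is the line along which they close (so a half turn about z gives the same grasp; the last joint's range is limited). The gripper opens to 87 mm and grips with 3 to 60 N. Pads are 19 mm wide; open, the fingers measure 117 mm over their backs; the gripper's body (75 mm by 190 mm) begins 51 mm behind the grasp point.
Start: joints at [66.412, 18.392, -4.016, 83.108, 1.295, 78.541, -3.26], TCP at [0.268, -0.592, 0.2] pointing down, gripper open.
Joint ranges: [-163.93, 163.93], [-17.29, 119.83], [-79.2, 71.16], [3.27, 140.29], [-89.18, 269.18], [5.43, 117.66], [-154.24, 154.24]. Speed limits (degrees/s): [147.25, 147.25, 180, 180, 180, 180, 180].

## Interface

Orientations are given as [roll, pitch, yaw] about the fixed x, y, z axes, in that order (R = Rz(yaw) Ry(pitch) Rx(roll)).
In Python, from cell import env, read_camera gives the robot as it stands.
- The arm moves only by the shell command python3 -m jog 'ROWS' [FORCE]. ROWS is JSON, a list of rows, each a list of 5 numbers: the opening, from 0 (shut) to 1 (fully open), then the shift along the tool's x, y, z each as a share of 0.02 m, from -1 to 1, then the turn about the tool's z as a share of 45 degrees, from -1 to 1. In form: [[gripper, x, y, z, yaw], ...]. A call has 1 to 12 rows; each row shifts and turns the commanded pose from where the row before left it, along the tool's axes as they then stand; what a row does not reach is not made up. A row lasts 1/12 s, in which the tool goes at most 41.7 mm and 7.16 degrees, less where a joint would pass 70% of its speed; a pose out of reach is approached as far as the arm can. A call with a number of a shift or a turn outside -1 to 1 is refused whole. A call with a gripper value outside its range is refused whole. The fingers move at their own pace and stop on an object; FORCE is the grip in N (left out, the last holds). Time passes only in rows, so rows that do not move let the fingers close. It gives the time, the measured TCP pose, the force, the opening and the grip force at its end, in the units of the state.
- env.get_obs(): the state, without advancing time (a new reading comes with each control period).
- read_camera(name): name is "side" or "top"; returns a dict with "color" (384x512x3 uint8, red, green, blue), "range_z" (384x512 float32, m along the optical axis (not along the pixel's ray), 0 where there is no reading), "mtx" (3x3 intrinsics, pixels), "world_from_camera" (4x4, takes a point from camera to world coordinates). Camera axes: x right, y down, z forward; pixel columns grow to the right and rows downward; lengths in m; the calibration is good to about 2 mm. A picture is of the moment at which its call begins.
- env.sign_off(): hands the job in; it is judged then, once.
The state is a dict: "time_s": time; "qpos": joint angles; "joint_velocities": joint speeds; "effort": joint torques, N m; "tool_pos": TCP position; "tool_rot": TCP orientation; "force": force on the tool from outside, world axes, zero at the start; "wrist_torque": the same for the moment, N m; "grip_width": finger opening in m; "grasp_force": force on a finger pad.
Only numpy, scipy, OpenCV 4.12 (cv2) and the standard library are available. Lean on these libraries where they do the work, as an engineer would, in place of code of your own. Each camera call takes 0.05 s, during which the arm holds its last target. There are 200 camera calls.

## Working session

There is one attempt and no reset: what is moved stays moved. The work goes in short steps, Python scripts to look and compute and a shell command to move; the robot and the scene stay as the last step left them, time stands still between calls to the robot, and variables do not carry over. Pictures are saved under pics/ and viewed, at most 10 in all, crops included, and the job is handed in when it is done.

```bash
ls; mkdir -p pics; python3 - <<'E'
from cell import env, read_camera
import cv2,numpy as np
print(env.get_obs())
for n in("top","side"):
    c=read_camera(n); cv2.imwrite(f"pics/{n}0.png",c["color"][:,:,::-1]); print(n,c["mtx"],c["world_from_camera"])
E
```

```text
pics
{'time_s': 0.0, 'qpos': array([66.41130294, 18.44118372, -4.01478799, 83.17527514,  1.29853588,
       78.53931886, -3.25928654]), 'joint_velocities': array([ 0.06250448,  0.01225788, -0.00906628, -0.0352314 , -0.03505049,
        0.01215257, -0.08028839]), 'effort': array([ 1.40073048e-04, -4.91288352e+01, -4.03785277e-01, -3.12525558e+01,
       -6.38705771e-02,  4.37966001e-02,  1.70072376e-04]), 'tool_pos': array([ 0.26816125, -0.59145744,  0.19913412]), 'tool_rot': array([-1.79889658e+02,  9.36150585e-03,  2.43991779e+01]), 'force': array([-0.48045779,  0.14702747,  0.98329658]), 'wrist_torque': array([-0.01235332,  0.00914261, -0.01912468]), 'grasp_force': 0.0, 'grip_width': 0.0872181237200208}
top [[376.27230092   0.         257.10616157]
 [  0.         376.27230092 196.32796871]
 [  0.           0.           1.        ]] [[ 0.02585381 -0.97986983  0.19795629  0.35124885]
 [-0.99959807 -0.02303622  0.01652349 -0.02676752]
 [-0.01163071 -0.19830392 -0.98007157  1.22089672]
 [ 0.          0.          0.          1.        ]]
side [[467.65238212   0.         256.30458556]
 [  0.         467.65238212 187.65422858]
 [  0.           0.           1.        ]] [[-0.96491878 -0.14605712  0.21817208  0.19373074]
 [-0.26175661  0.47067653 -0.84258358  1.39232517]
 [ 0.02037685 -0.87013271 -0.49239604  0.94746252]
 [ 0.          0.          0.          1.        ]]
```

View pics/top0.png

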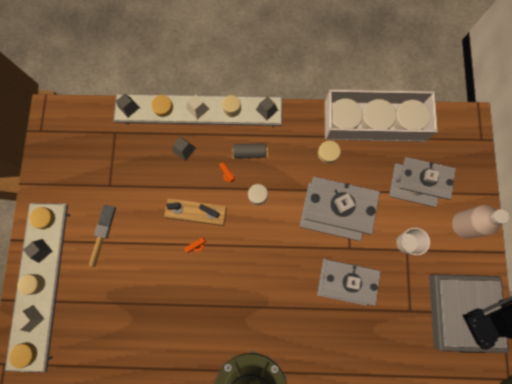

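View pics/side0.png

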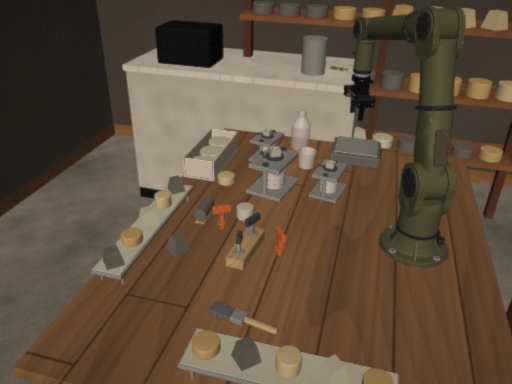

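The top view shows the rack at about (195,211), with dark crossbars at (174,208) and (209,211). The orange look-alikes are at (227,172) and (195,244). The three presses are at (340,207), the largest, and at (423,180) and (349,283), both small.

```bash
cat > h.py <<'E'
import numpy as np,cv2
from cell import env, read_camera
def ray(c,u,v,z):
    W=c["world_from_camera"];d=W[:3,:3]@np.linalg.solve(c["mtx"],[u,v,1.]);o=W[:3,3]
    return o+d*(z-o[2])/d[2]
def pt(c,u,v):
    W=c["world_from_camera"];return W[:3,:3]@(np.linalg.solve(c["mtx"],[u,v,1.])*c["range_z"][v,u])+W[:3,3]
def cloud(c):
    v,u=np.mgrid[:384,:512];d=c["range_z"]
    p=np.linalg.solve(c["mtx"],np.stack([u.ravel(),v.ravel(),np.ones(u.size)]))*d.ravel()
    W=c["world_from_camera"];return (W[:3,:3]@p+W[:3,3:]).T.reshape(384,512,3)
E
python3 - <<'E'
from h import *
t=read_camera("top");s=read_camera("side")
up=lambda c,a,b,w,h,W,H:cv2.resize(c["color"][b:b+h,a:a+w,::-1],(W,H),interpolation=cv2.INTER_CUBIC)
A=up(t,155,190,80,40,400,200);B=up(t,295,170,90,75,400,333)
C=up(s,220,205,60,65,400,433)
im=np.zeros((533,800,3),np.uint8);im[:200,:400]=A;im[200:533,:400]=B;im[:433,400:]=C
cv2.imwrite("pics/crop1.png",im)
for n,c in(("t",t),("s",s)):
    P=cloud(c)
    for lo,hi in((.08,.115),):
        m=(P[...,2]>lo)&(P[...,2]<hi)&(c["range_z"]>0)
        k,l,st,ce=cv2.connectedComponentsWithStats(m.astype(np.uint8))
        for i in range(1,k):
            if st[i,4]>8:
                q=P[l==i]; x=q.mean(0); r=cv2.minAreaRect((q[:,:2]*1000).astype(np.float32))
                print(n,ce[i].round(1),st[i,4],x.round(3),np.round(r[1],0),round(r[2]),q[:,2].max().round(3))
E
```

```text
t [384.1 110.8] 982 [ 0.87  -0.407  0.089] [143. 340.] 0 0.098
t [125.6 102.9] 218 [0.874 0.423 0.099] [47. 44.] 47 0.112
t [161.4 104.5] 319 [0.878 0.311 0.086] [65. 66.] 86 0.092
t [196.  104.5] 222 [0.873 0.196 0.1  ] [46. 45.] 43 0.113
t [231.5 104.7] 286 [0.875 0.082 0.099] [58. 59.] 34 0.107
t [267.1 105.8] 207 [ 0.873 -0.032  0.1  ] [44. 44.] 43 0.112
t [427.2 178.6] 1498 [ 0.644 -0.523  0.106] [155. 102.] 78 0.115
t [227.  171.7] 114 [0.654 0.088 0.094] [64. 16.] 35 0.101
t [173.9 205.7] 94 [0.542 0.243 0.102] [17. 40.] 7 0.109
t [209.2 210.6] 125 [0.53  0.135 0.104] [64. 16.] 64 0.111
t [ 40.4 217.5] 367 [0.499 0.655 0.085] [66. 65.] 8 0.091
t [471.4 223.5] 198 [ 0.51  -0.648  0.099] [88. 39.] 16 0.115
t [194.7 244.7] 127 [0.427 0.175 0.094] [17. 63.] 33 0.1
t [ 34.5 250.1] 277 [0.399 0.65  0.099] [47. 45.] 46 0.111
t [351.2 282.5] 1695 [ 0.33  -0.286  0.106] [155. 100.] 80 0.115
t [ 29.5 284.1] 401 [0.3   0.652 0.098] [58. 59.] 0 0.107
t [ 24.6 319.6] 328 [0.201 0.65  0.099] [49. 44.] 43 0.111
t [ 20.8 355.7] 460 [0.1   0.655 0.085] [67. 65.] 61 0.092
t [250.  378.8] 127 [ 
[... 1343 characters left out ...]
s [220.8 207.5] 109 [0.654 0.097 0.091] [65. 25.] 39 0.1
s [252.5 219. ] 147 [0.527 0.145 0.098] [67. 21.] 63 0.111
s [416.5 230. ] 416 [0.005 0.05  0.096] [ 80. 134.] 80 0.115
s [280.  232.2] 98 [0.425 0.184 0.092] [19. 69.] 32 0.099
s [131.3 233.8] 226 [0.875 0.32  0.086] [67. 62.] 86 0.09
s [239.  236.8] 79 [0.54  0.256 0.1  ] [15. 45.] 7 0.11
s [112.  252.9] 238 [0.873 0.438 0.098] [44. 48.] 46 0.11
s [205.7 341.3] 526 [0.497 0.664 0.086] [66. 66.] 65 0.091
s [246.  348.2] 426 [0.397 0.668 0.099] [47. 45.] 45 0.11
s [288.5 358.1] 583 [0.297 0.668 0.098] [57. 61.] 16 0.106
s [332.6 368.2] 521 [0.198 0.669 0.099] [49. 46.] 45 0.111
s [377.  376.6] 403 [0.102 0.653 0.086] [66. 44.] 17 0.092
```

View pics/crop1.png

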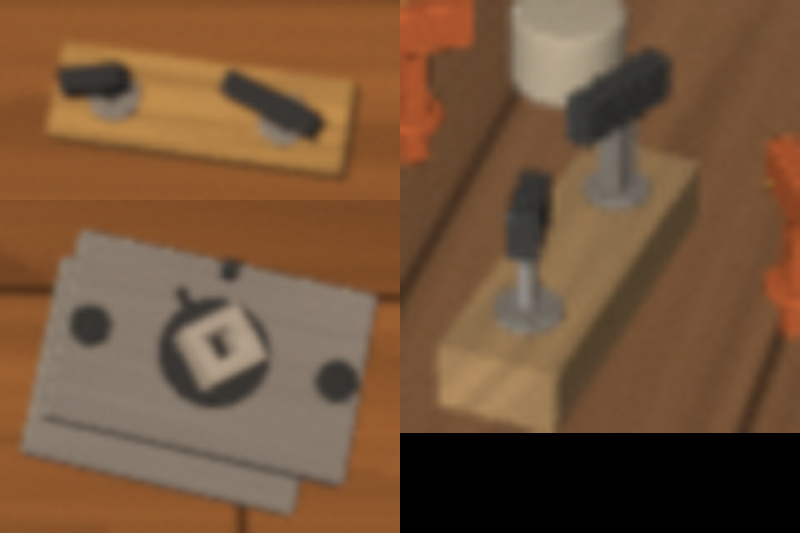

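The close crop confirms the choice. The right key at top-view pixel (209,211) has the 64 mm bar and the thicker shaft. The left one at (174,206) has a 40 mm bar, so it is the thin key. The orange keys at (227,172) and (195,245) are ruled out. The press is the large one at (340,207): its mark is near (347,185), and its pointer near (336,192) is counter-clockwise of the mark.

```bash
cat > m.py <<'E'
from h import *
def rect(q):
    (c,(w,h),a)=cv2.minAreaRect((q[:,:2]*1000).astype(np.float32))
    if h>w: w,h,a=h,w,a-90
    return np.round(c,1),round(w,1),round(h,1),round((a+90)%180-90,1)
if __name__=="__main__":
  for n in("top","side"):
    c=read_camera(n);P=cloud(c)
    X,Y,Z=P[...,0],P[...,1],P[...,2]
    print(n)
    def lay(nm,m):
        k,l,st,ce=cv2.connectedComponentsWithStats(m.astype(np.uint8))
        for i in range(1,k):
            if st[i,4]>5: q=P[l==i];print(nm,ce[i].round(1),st[i,4],rect(q),"zmed",np.median(q[:,2]).round(4))
    pr=(X>.42)&(X<.68)&(Y>-.43)&(Y<-.1)
    lay("boss",pr&(Z>.166)); lay("disc",pr&(Z>.141)&(Z<.166));lay("head",pr&(Z>.125))
    rk=(abs(X-.53)<.1)&(Y>.05)&(Y<.32)
    lay("bar",rk&(Z>.09)); lay("rack",rk&(Z>.025)&(Z<.06)); 
    tb=(X>.3)&(X<.7)&(Y>-.1)&(Y<.3)&(abs(Z)<.015);print("table",np.median(Z[tb]))
    # rays from known heights: bar top colour mask, dark
    g=c["color"].max(2)
    k,l,st,ce=cv2.connectedComponentsWithStats((rk&(Z>.075)&(g<75)).astype(np.uint8))
    for i in range(1,k):
        if st[i,4]>20: print("dark bar ctr",ce[i].round(1),st[i,4],[ray(c,*ce[i],z).round(4) for z in(.105,.092)])
    k,l,st,ce=cv2.connectedComponentsWithStats((pr&(Z>.165)).astype(np.uint8))
    for i in range(1,k):
        if st[i,4]>20: print("boss ray",ray(c,*ce[i],.175).round(4))
E
python3 m.py
```

```text
top
boss [345.2 202.2] 189 (array([ 551.8, -258.1]), 41.0, 39.2, -62.2) zmed 0.1758
disc [346.7 185.2] 18 (array([ 607.3, -269.3]), 11.6, 9.2, -14.1) zmed 0.1496
disc [340.3 205.3] 260 (array([ 551.4, -258.2]), 70.5, 70.1, 72.1) zmed 0.1482
disc [315.3 197.9] 63 (array([ 568.6, -178.1]), 24.6, 24.1, 46.0) zmed 0.1439
disc [352.8 198.8] 22 (array([ 567.3, -286.5]), 32.0, 6.2, 23.4) zmed 0.1481
disc [345.  202.4] 25 (array([ 554.3, -260.4]), 14.4, 11.4, 32.5) zmed 0.1506
disc [370.9 210.5] 69 (array([ 534.5, -337.6]), 26.4, 25.8, 15.7) zmed 0.1445
head [342.4 205.1] 3024 (array([ 552.2, -258.5]), 200.5, 131.3, 78.1) zmed 0.1367
bar [173.6 205.4] 82 (array([543.7, 245. ]), 38.7, 16.7, -81.6) zmed 0.1046
bar [209.3 210.6] 124 (array([530.3, 135.7]), 63.4, 16.2, 65.0) zmed 0.1049
bar [199.5 241. ] 47 (array([435.4, 163.4]), 36.0, 16.2, -56.8) zmed 0.0948
rack [195.5 212.2] 904 (array([537.3, 190.2]), 190.3, 60.7, 83.8) zmed 0.0358
table 0.0007688766051882068
dark bar ctr [173.9 205.8] 66 [array([0.5415, 0.2424, 0.105 ]), array([0.5437, 0.2455, 0.092 ])]
dark bar ctr [209.3 210.8] 86 [arra
[... 432 characters left out ...]
] 846 (array([ 550., -251.]), 208.8, 132.7, 77.7) zmed 0.1375
bar [252.5 218. ] 114 (array([528. , 140.1]), 67.0, 20.1, 63.5) zmed 0.1038
bar [277.5 227.5] 23 (array([439.6, 164.9]), 32.6, 13.0, -77.2) zmed 0.0951
bar [239.  235.8] 64 (array([540.9, 251.1]), 44.2, 15.6, -84.0) zmed 0.1046
rack [245.3 244.9] 676 (array([535.5, 194.3]), 195.9, 63.5, 83.3) zmed 0.0367
rack [276.4 246. ] 22 (array([434.7, 182.4]), 27.5, 9.3, -77.1) zmed 0.0323
table 0.001541695213957639
dark bar ctr [252.3 219.4] 123 [array([0.5244, 0.1576, 0.105 ]), array([0.5295, 0.1385, 0.092 ])]
dark bar ctr [238.8 237. ] 62 [array([0.5378, 0.2648, 0.105 ]), array([0.5431, 0.2474, 0.092 ])]
boss ray [ 0.5482 -0.2472  0.175 ]
```

```bash
python3 -m jog '[[1,0,0,-0.5,-0.13],[1,0,0,-0.5,-0.13],[1,0,0,-0.5,-0.13],[1,0,0,-0.5,-0.13],[1,0,0,-0.5,-0.13],[1,0,0,-0.5,-0.13],[1,0,0,0,-0.12],[1,0,0,0,0]]' 40
python3 -m jog '[[1,0.9,-0.09,0,0],[1,0.98,-0.09,0,0],[1,0.98,-0.09,0,0],[1,0.98,-0.09,0,0],[1,0.98,-0.09,0,0],[1,0.98,-0.09,0,0],[1,0.98,-0.09,0,0],[1,0.98,-0.09,0,0],[1,0.98,-0.09,0,0],[1,0.98,-0.09,0,0],[1,0.98,-0.09,0,0],[1,0.98,-0.09,0,0]]'
```

```text
time_s: 0.97
tool_pos: [0.2686, -0.5923, 0.2611]
tool_rot: [179.9, 0.1, 65.0]
force: [-0.7, 0.0, -0.5]
grip_width: 0.0871
grasp_force: 0.0
time_s: 1.97
tool_pos: [0.348, -0.3701, 0.2598]
tool_rot: [-180.0, -0.0, 64.7]
force: [0.3, 0.2, 0.1]
grip_width: 0.087
grasp_force: 0.0
```

```bash
for i in 1; do :; done
python3 -m jog '[[1,1,-0.09,0,0],[1,1,-0.09,0,0],[1,1,-0.09,0,0],[1,1,-0.09,0,0],[1,1,-0.09,0,0],[1,1,-0.09,0,0],[1,1,-0.09,0,0],[1,1,-0.09,0,0],[1,1,-0.09,0,0],[1,1,-0.09,0,0],[1,1,-0.09,0,0],[1,1,-0.09,0,0]]'
python3 -m jog '[[1,1,-0.09,0,0],[1,1,-0.09,0,0],[1,1,-0.09,0,0],[1,1,-0.09,0,0],[1,1,-0.09,0,0],[1,1,-0.09,0,0],[1,1,-0.09,0,0],[1,1,-0.09,0,0],[1,1,-0.09,0,0],[1,1,-0.09,0,0],[1,0.5,-0.09,0,0],[1,0,0,0,0]]'
```

```text
time_s: 2.97
tool_pos: [0.4302, -0.1438, 0.2599]
tool_rot: [-180.0, 0.0, 64.7]
force: [-0.1, -0.2, -0.4]
grip_width: 0.0872
grasp_force: 0.0
time_s: 3.97
tool_pos: [0.5013, 0.0569, 0.2599]
tool_rot: [-179.9, -0.1, 65.0]
force: [-0.5, -0.0, 0.4]
grip_width: 0.0874
grasp_force: 0.0
```

```bash
python3 -m jog '[[1,0.85,-0.07,0,0],[1,0.85,-0.07,0,0],[1,0.85,-0.07,0,0],[1,0.85,-0.07,0,0],[1,0.78,-0.07,0,0],[1,0,0,0.9,0],[1,0,0,0.9,0],[1,0,0,0.9,0],[1,0,0,0.5,0],[1,0,0,0,0],[1,0,0,0,0]]'
python3 - <<'E'
from m import *
c=read_camera("side");cv2.imwrite("pics/s2.png",cv2.resize(c["color"][150:270,180:330,::-1],(750,600),interpolation=cv2.INTER_CUBIC))
E
```

```text
time_s: 4.88
tool_pos: [0.5304, 0.1316, 0.1961]
tool_rot: [-180.0, 0.0, 64.8]
force: [-0.7, -0.5, 0.2]
grip_width: 0.0869
grasp_force: 0.0
```

View pics/s2.png

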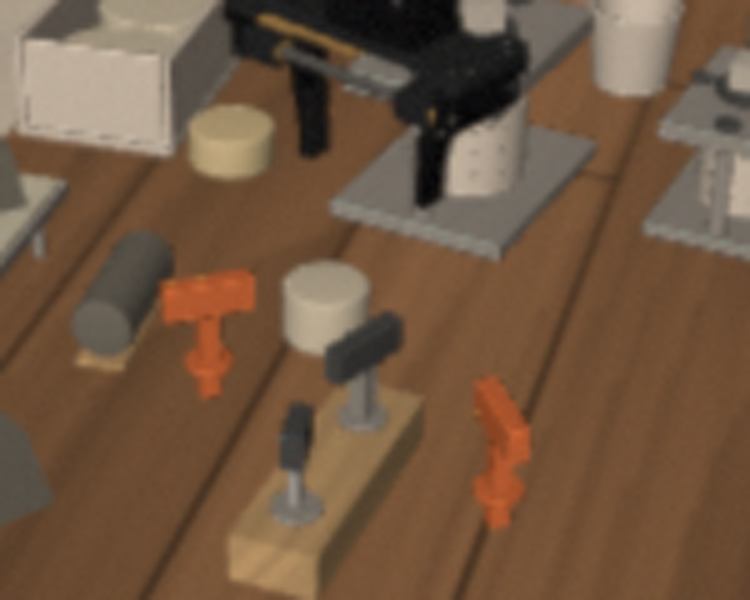

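The crop shows the open fingers at about (310,110) and (430,165), spread either side of the thick key's bar at (365,345), with nothing in the way below them. I'll descend and grip.

```bash
python3 -m jog '[[1,0.2,-0.09,0.8,0],[1,0,0,0.9,0],[1,0,0,0.9,0],[1,0,0,0.9,0],[1,0,0,0.9,0],[1,0,0,0.9,0],[1,0,0,0,0],[1,0,0,0,0]]'
python3 -m jog '[[0.6,0,0,0,0],[0.4,0,0,0,0],[0,0,0,0,0],[0,0,0,0,0],[0,0,0,0,0],[0,0,0,0,0],[0,0,0,0,0],[0,0,0,0,0],[0,0,0,0,0],[0,0,0,0,0]]' 40
```

```text
time_s: 5.6
tool_pos: [0.5309, 0.1367, 0.0908]
tool_rot: [-180.0, -0.0, 64.9]
force: [-0.3, -0.0, 0.7]
grip_width: 0.0873
grasp_force: 0.0
time_s: 6.43
tool_pos: [0.5306, 0.1368, 0.0902]
tool_rot: [-180.0, 0.0, 64.9]
force: [-0.5, -0.8, 0.1]
grip_width: 0.028
grasp_force: 0.0
```

```bash
python3 -m jog '[[0,0,0,0,0],[0,0,0,0,0],[0,0,0,0,0],[0,0,0,0,0],[0,0,0,0,0],[0,0,0,0,0]]' 40
python3 -m jog '[[0,0,0,-0.3,0],[0,0,0,-0.7,0],[0,0,0,-1,0],[0,0,0,-1,0],[0,0,0,-1,0],[0,0,0,-1,0],[0,0,0,-1,0],[0,0,0,-1,0],[0,0,0,-1,0],[0,0,0,-1,0],[0,0,0,-1,0],[0,0,0,-0.2,0]]'
```

```text
time_s: 6.93
tool_pos: [0.5306, 0.1368, 0.0902]
tool_rot: [180.0, 0.0, 64.9]
force: [1.1, 1.0, 0.7]
grip_width: 0.0008
grasp_force: 0.0
time_s: 7.93
tool_pos: [0.532, 0.1377, 0.2981]
tool_rot: [179.7, -0.2, 64.9]
force: [0.2, -0.3, 0.1]
grip_width: 0.0004
grasp_force: 0.0
```

The fingers shut on nothing, so I'll look again.

```bash
python3 m.py | grep -E "^(top|side|bar|rack|dark|table)"; python3 - <<'E'
from h import *
c=read_camera("side");d=read_camera("top")
im=np.zeros((600,800,3),np.uint8)
im[:,:400]=cv2.resize(c["color"][130:280,190:290,::-1],(400,600),interpolation=cv2.INTER_CUBIC)
im[:400,400:]=cv2.resize(d["color"][170:250,155:235,::-1],(400,400),interpolation=cv2.INTER_CUBIC)
cv2.imwrite("pics/s3.png",im)
E
```

```text
top
bar [165.7 164.5] 7191 (array([527.2, 121.6]), 203.7, 127.4, 4.0) zmed 0.7286
rack [217.4 213.8] 239 (array([530.3, 129.2]), 67.9, 60.6, 84.0) zmed 0.036
table 0.0008249521765739676
dark bar ctr [177.1 168.5] 3952 [array([0.6584, 0.2405, 0.105 ]), array([0.6619, 0.2437, 0.092 ])]
side
bar [259.6  79.1] 5051 (array([530.1, 141.2]), 199.0, 126.4, -8.4) zmed 0.5774
bar [252.3 218. ] 112 (array([529.3, 142.3]), 68.6, 20.4, 66.8) zmed 0.1038
bar [277.6 227.7] 27 (array([436.4, 165. ]), 37.6, 16.0, -53.3) zmed 0.0948
bar [239.1 235.8] 65 (array([540.7, 250.9]), 41.8, 15.7, -83.5) zmed 0.1041
rack [245.3 245. ] 680 (array([534.9, 192.9]), 196.4, 63.0, 83.1) zmed 0.0366
rack [276.5 245.7] 23 (array([434.7, 182.3]), 25.9, 9.2, -75.6) zmed 0.0306
table 0.0015829736733968258
dark bar ctr [259.2  82.7] 3998 [array([ 0.8888, -1.3016,  0.105 ]), array([ 0.8995, -1.3432,  0.092 ])]
dark bar ctr [252.2 219.4] 120 [array([0.5246, 0.1577, 0.105 ]), array([0.5297, 0.1387, 0.092 ])]
dark bar ctr [238.8 236.9] 59 [array([0.538, 0.264, 0.105]), array([0.5433, 0.2466, 0.092 ])]
```

View pics/s3.png

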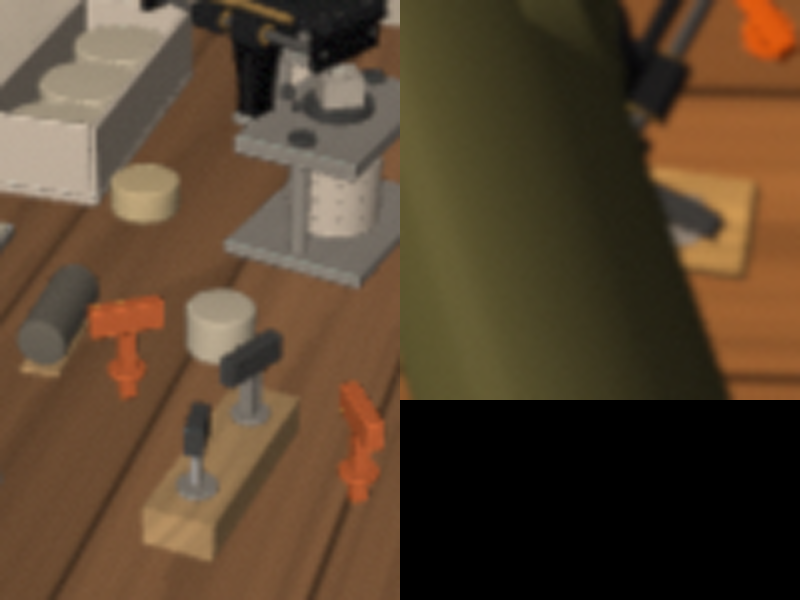

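The key at side crop (250,355) is undisturbed. The shut fingertips show at about crop (255,115), which is side pixel (254,158). I'll compare that with where the reported TCP should appear.

```bash
python3 - <<'E'
from h import *
o=env.get_obs();p=o["tool_pos"];print(p,o["grip_width"])
c=read_camera("side");W=np.linalg.inv(c["world_from_camera"])
def pj(x): q=W[:3,:3]@x+W[:3,3];q=c["mtx"]@q;return (q[:2]/q[2]).round(1)
for dz in(-.017,0,.05): print("proj",dz,pj(p+[0,0,dz]))
P=cloud(c);g=c["color"].max(2)
for v in range(138,172,2): print(v,[tuple((P[v,u]*1000).astype(int)) for u in range(248,262,4)],g[v,248:262:4])
E
```

```text
[0.53014031 0.13668307 0.29328779] 0.00041230920265441823
proj -0.017 [253.2 169.7]
proj 0 [253.3 164.8]
proj 0.05 [253.6 150.2]
138 [(np.int64(538), np.int64(172), np.int64(397)), (np.int64(522), np.int64(184), np.int64(404)), (np.int64(512), np.int64(179), np.int64(403)), (np.int64(504), np.int64(163), np.int64(398))] [33 30 97 32]
140 [(np.int64(538), np.int64(169), np.int64(389)), (np.int64(523), np.int64(180), np.int64(396)), (np.int64(511), np.int64(182), np.int64(399)), (np.int64(497), np.int64(189), np.int64(403))] [40 31 81 75]
142 [(np.int64(772), np.int64(-658), np.int64(1)), (np.int64(533), np.int64(143), np.int64(373)), (np.int64(511), np.int64(179), np.int64(391)), (np.int64(509), np.int64(142), np.int64(375))] [58 13 39 44]
144 [(np.int64(766), np.int64(-635), np.int64(1)), (np.int64(534), np.int64(139), np.int64(364)), (np.int64(517), np.int64(155), np.int64(373)), (np.int64(510), np.int64(138), np.int64(367))] [72 24 15 70]
146 [(np.int64(758), np.int64(-609), np.int64(2)), (np.int64(534), np.int64(141), np.int64(359)), (np.int64(519), np.int64(150), np.int64(364)), 
[... 1895 characters left out ...]
p.int64(589), np.int64(-185), np.int64(132))] [110 125 116 115]
166 [(np.int64(697), np.int64(-398), np.int64(5)), (np.int64(618), np.int64(-173), np.int64(125)), (np.int64(601), np.int64(-168), np.int64(131)), (np.int64(584), np.int64(-166), np.int64(134))] [108 131 131 125]
168 [(np.int64(695), np.int64(-391), np.int64(-1)), (np.int64(618), np.int64(-173), np.int64(116)), (np.int64(601), np.int64(-169), np.int64(121)), (np.int64(583), np.int64(-163), np.int64(127))] [105 128 132 130]
170 [(np.int64(692), np.int64(-378), np.int64(-4)), (np.int64(672), np.int64(-375), np.int64(0)), (np.int64(653), np.int64(-370), np.int64(5)), (np.int64(583), np.int64(-164), np.int64(118))] [103 105 113 126]
```

The fingertips really sit at z of about 0.317, not the 0.276 the reported TCP implies, so the reported height is about 40 mm too low. The grasp closed just above the bar. I'll open, go partway down and re-measure.

```bash
python3 -m jog '[[1,0,0,0.9,0],[1,0,0,0.9,0],[1,0,0,0.9,0],[1,0,0,0.9,0],[1,0,0,0.9,0],[1,0,0,0.9,0],[1,0,0,0.5,0],[1,0,0,0,0],[1,0,0,0,0],[1,0,0,0,0],[1,0,0,0,0],[1,0,0,0,0]]'
cat > tip.py <<'E'
from h import *
o=env.get_obs();p=o["tool_pos"];print(p.round(4),o["tool_rot"].round(1),o["grip_width"].round(4))
c=read_camera("side");P=cloud(c);g=c["color"].max(2)
m=(g<60)&(np.hypot(P[...,0]-p[0],P[...,1]-p[1])<.075)&(P[...,2]>.112)
m[:130]&=True
a=np.deg2rad(o["tool_rot"][2]);ty=np.array([np.sin(a),-np.cos(a)]);tx=np.array([np.cos(a),np.sin(a)])
q=P[m];d=q[:,:2]-p[:2];s=d@ty;t=d@tx
for sg in(1,-1):
    k=(s*sg>.0);z=q[k,2]
    zm=np.sort(z)[3];b=k&(q[:,2]<zm+.02)
    print(sg,"tip z",np.sort(z)[:4].round(4),"n",b.sum(),"s",np.percentile(s[b],[2,98]).round(4),"t",np.percentile(t[b],[2,98]).round(4))
E
python3 tip.py; python3 m.py | grep "^bar"
```

```text
time_s: 9.18
tool_pos: [0.5313, 0.137, 0.1772]
tool_rot: [179.9, -0.0, 64.9]
force: [0.7, -0.4, 0.4]
grip_width: 0.0725
grasp_force: 0.0
bar [183.5 181.6] 4788 (array([527.2, 122. ]), 202.9, 130.6, 4.1) zmed 0.6155
bar [259.  117.7] 4678 (array([528.7, 137.7]), 199.8, 130.2, -7.7) zmed 0.4641
bar [252.5 217.9] 111 (array([529.1, 140.6]), 68.3, 22.2, 64.9) zmed 0.1036
bar [277.5 227.7] 25 (array([439. , 167.3]), 40.3, 13.1, -77.3) zmed 0.095
bar [239.  235.8] 65 (array([541.2, 249.4]), 43.1, 15.4, -82.9) zmed 0.1043Traceback (most recent call last):
  File "tip.py", line 2, in <module>
    o=env.get_obs();p=o["tool_pos"];print(p.round(4),o["tool_rot"].round(1),o["grip_width"].round(4))
                                                                            ^^^^^^^^^^^^^^^^^^^^^
AttributeError: 'float' object has no attribute 'round'
```

```bash
sed -i 's/,o\["grip_width"\].round(4)/,o["grip_width"]/' tip.py; python3 tip.py; python3 - <<'E'
from h import *
c=read_camera("side");cv2.imwrite("pics/s4.png",cv2.resize(c["color"][150:260,200:310,::-1],(600,600),interpolation=cv2.INTER_CUBIC))
E
```

```text
[0.5311 0.1369 0.1769] [179.9  -0.   64.9] 0.08045035698909854
1 tip z [0.2    0.2019 0.2029 0.2034] n 36 s [0.0353 0.0481] t [-0.0099  0.0119]
-1 tip z [0.2026 0.203  0.2045 0.2049] n 30 s [-0.0536 -0.0415] t [-0.0082  0.0114]
```

View pics/s4.png

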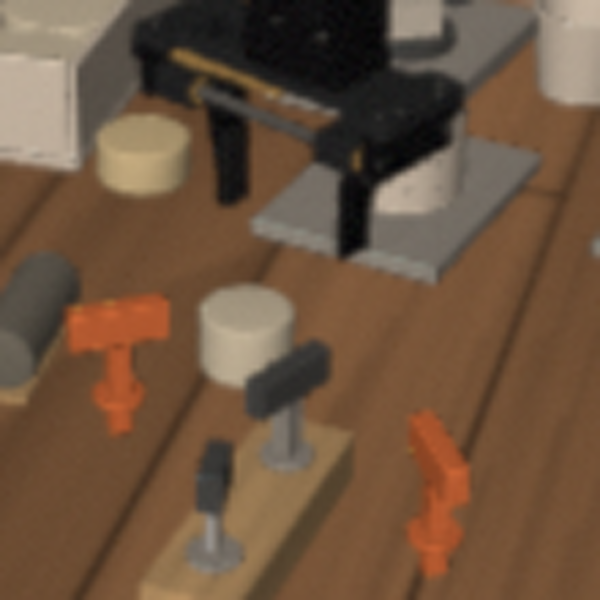

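The open fingertips at (235,200) and (352,252) are at z ≈ 0.200 with 0.177 reported, so the offset is a constant +41 mm in TCP height. The grasp therefore needs a reported z of about 0.049.

```bash
python3 -m jog '[[1,0,0,0.8,0],[1,0,0,0.9,0],[1,0,0,0.9,0],[1,0,0,0.9,0],[1,-0.06,0,0.9,0],[1,0,0,0.8,0],[1,0,0,0.7,0],[1,0,0,0.5,0],[1,0,0,0,0]]'
python3 -m jog '[[0.3,0,0,0,0],[0,0,0,0,0],[0,0,0,0,0],[0,0,0,0,0],[0,0,0,0,0],[0,0,0,0,0],[0,0,0,0,0],[0,0,0,0,0],[0,0,0,0,0],[0,0,0,0,0],[0,0,0,0,0],[0,0,0,0,0]]' 40
python3 -m jog '[[0,0,0,0,0],[0,0,0,0,0]]'
```

```text
time_s: 10.13
tool_pos: [0.5287, 0.1353, 0.0462]
tool_rot: [-179.8, 0.1, 64.9]
force: [0.4, 0.9, 0.0]
grip_width: 0.087
grasp_force: 0.0
time_s: 11.13
tool_pos: [0.53, 0.1358, 0.0482]
tool_rot: [-180.0, 0.0, 64.9]
force: [0.7, -0.6, -1.7]
grip_width: 0.0154
grasp_force: 40.0
time_s: 11.3
tool_pos: [0.53, 0.1357, 0.0481]
tool_rot: [-180.0, 0.0, 64.9]
force: [0.1, -0.2, 0.1]
grip_width: 0.0155
grasp_force: 40.0
```

```bash
python3 -m jog '[[0,0,0,-0.3,0],[0,0,0,-0.6,0],[0,0,0,-0.9,0],[0,0,0,-1,0],[0,0,0,-1,0],[0,0,0,-1,0],[0,0,0,-1,0],[0,0,0,-1,0],[0,0,0,-1,0],[0,0,0,-1,0],[0,0,0,-1,0],[0,0,0,-0.3,0]]'
python3 -m jog '[[0,0,0,0,0.137],[0,0,0,0,0.137],[0,0,0,0,0.137],[0,0,0,0,0.137],[0,0,0,0,0.137],[0,0,0,0,0.137],[0,0,0,0,0],[0,0,0,0,0]]'
```

```text
time_s: 12.3
tool_pos: [0.5314, 0.1367, 0.2542]
tool_rot: [179.7, -0.2, 64.9]
force: [0.3, 0.2, -1.5]
grip_width: 0.0154
grasp_force: 40.0
time_s: 12.97
tool_pos: [0.5297, 0.1358, 0.25]
tool_rot: [-180.0, 0.0, 28.1]
force: [0.3, 0.6, -2.9]
grip_width: 0.0159
grasp_force: 40.0
```

```bash
python3 -m jog '[[0,-0.2,0.4,0,0],[0,-0.4,0.8,0,0],[0,-0.414,0.9,0,0],[0,-0.414,0.9,0,0],[0,-0.414,0.9,0,0],[0,-0.414,0.9,0,0],[0,-0.414,0.9,0,0],[0,-0.414,0.9,0,0],[0,-0.414,0.9,0,0],[0,-0.414,0.9,0,0],[0,-0.414,0.9,0,0],[0,-0.414,0.9,0,0]]'
python3 -m jog '[[0,-0.414,0.9,0,0],[0,-0.414,0.9,0,0],[0,-0.414,0.9,0,0],[0,-0.414,0.9,0,0],[0,-0.414,0.9,0,0],[0,-0.414,0.9,0,0],[0,-0.4,0.8,0,0],[0,-0.2,0.5,0,0],[0,0,0,0,0],[0,0,0,0,0],[0,0,0,0,0]]'
python3 - <<'E'
from h import *
o=env.get_obs();p=o["tool_pos"];print(p.round(4),o["tool_rot"])
e=np.array([.5518,-.2583])-p[:2];a=np.deg2rad(o["tool_rot"][2])
print("tool mm",1e3*e@[np.cos(a),np.sin(a)],1e3*e@[np.sin(a),-np.cos(a)])
c=read_camera("side");cv2.imwrite("pics/s5.png",cv2.resize(c["color"][95:195,225:325,::-1],(600,600),interpolation=cv2.INTER_CUBIC))
E
```

```text
time_s: 13.97
tool_pos: [0.5414, -0.0907, 0.2502]
tool_rot: [180.0, 0.0, 28.0]
force: [0.3, 0.3, -2.5]
grip_width: 0.0153
grasp_force: 40.0
time_s: 14.88
tool_pos: [0.5503, -0.2344, 0.2503]
tool_rot: [-179.9, -0.0, 28.0]
force: [-0.1, 0.4, -1.2]
grip_width: 0.0155
grasp_force: 40.0
[ 0.5503 -0.2344  0.2503] [-1.79943759e+02 -3.53142487e-02  2.80382600e+01]
tool mm -9.928533644779462 21.78163957549299
```

View pics/s5.png

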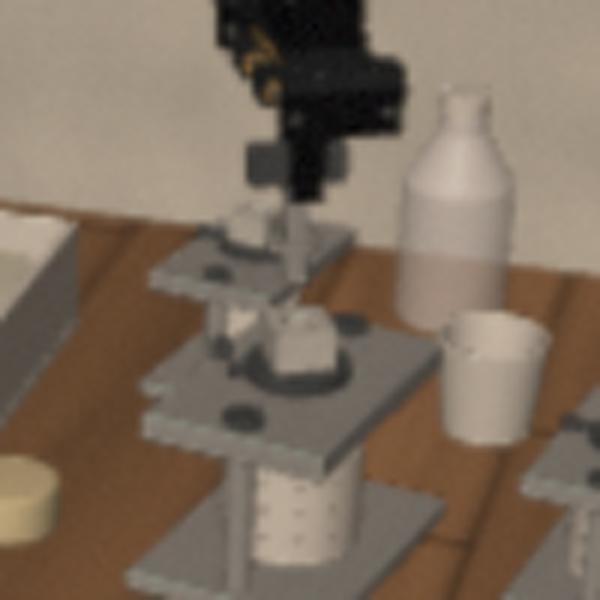

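The key hangs upright in the grip: bar at (300,160), shaft below it, and boss at (305,340). I'll centre it over the boss.

```bash
python3 -m jog '[[0,-0.25,0.54,0,0],[0,-0.25,0.55,0,0],[0,0,0,0.5,0],[0,0,0,0.3,0],[0,0,0,0,0],[0,0,0,0,0],[0,0,0,0,0]]'
cat > k.py <<'E'
from h import *
o=env.get_obs();p=o["tool_pos"];print("tcp",p.round(4),o["tool_rot"].round(1))
a=np.deg2rad(o["tool_rot"][2]);R=np.array([[np.cos(a),np.sin(a)],[np.sin(a),-np.cos(a)]])
e=np.array([.5518,-.2583])-p[:2];print("to knob, tool mm",(1e3*R@e).round(1))
Ps=[]
for i in range(4):
    c=read_camera("side");Ps.append(cloud(c))
P=np.median(Ps,0)
near=np.hypot(P[...,0]-.552,P[...,1]+.258)<.045
zk=p[2]+.041-.079
print("key origin z",zk.round(4))
for nm,lo,hi in(("boss",.150,.172),("collar",zk+.022,zk+.031),("shaftlow",max(.18,zk+.004),zk+.022),("shaftup",zk+.032,zk+.055),("bar",zk+.068,zk+.094)):
    m=near&(P[...,2]>lo)&(P[...,2]<hi);v,u=np.nonzero(m);q=P[m]
    if len(q): print(nm,len(q),"u %.2f [%d %d]"%(u.mean(),u.min(),u.max()),"mean",(1e3*q.mean(0)).round(1),"x",(1e3*np.percentile(q[:,0],[3,97])).round(),"ymax",(1e3*np.percentile(q[:,1],[50,97])).round(1))
W=np.linalg.inv(c["world_from_camera"])
for x in([.5518,-.2583,.16],[p[0],p[1],zk+.012],[p[0],p[1],zk+.045]):
    q=c["mtx"]@(W[:3,:3]@np.array(x)+W[:3,3]);print("proj",(q[:2]/q[2]).round(1))
cv2.imwrite("pics/k%d.png"%(o["time_s"]*100),cv2.resize(c["color"][110:180,240:310,::-1],(600,600),interpolation=cv2.INTER_CUBIC));print("k%d"%(o["time_s"]*100))
E
python3 k.py
```

```text
time_s: 15.52
tool_pos: [0.5515, -0.2595, 0.2341]
tool_rot: [-180.0, -0.0, 28.0]
force: [0.7, 0.0, -1.5]
grip_width: 0.0155
grasp_force: 40.0
tcp [ 0.5515 -0.2595  0.2341] [-180.   -0.   28.]
to knob, tool mm [ 0.8 -0.9]
key origin z 0.1961
boss 68 u 274.31 [266 280] mean [ 546.5 -239.7  160.4] x [525. 572.] ymax [-239.1 -229.1]
collar 11 u 275.00 [271 279] mean [ 548.3 -248.2  224.9] x [536. 564.] ymax [-246.8 -240.5]
shaftlow 15 u 274.53 [273 276] mean [ 550.4 -252.   209.4] x [545. 556.] ymax [-251.5 -248.3]
shaftup 28 u 274.32 [271 277] mean [ 552.6 -252.8  237.9] x [543. 561.] ymax [-253.  -244.7]
bar 98 u 274.86 [267 283] mean [ 550.8 -247.3  277.9] x [523. 581.] ymax [-245.1 -236.4]
proj [274.1 151.4]
proj [274.7 140.1]
proj [275.  132.3]
k1551
```

Key and recess agree within about 1 mm in both directions, so I'm lowering it.

```bash
python3 -m jog '[[0,0.02,-0.02,0.4,0],[0,0,0,0.4,0],[0,0,0,0.3,0],[0,0,0,0.2,0],[0,0,0,0.15,0],[0,0,0,0.15,0],[0,0,0,0.1,0],[0,0,0,0,0]]'
```

```text
time_s: 16.38
tool_pos: [0.5527, -0.2588, 0.2038]
tool_rot: [179.8, -0.1, 28.0]
force: [-1.0, 1.3, -4.1]
grip_width: 0.016
grasp_force: 39.9
```

```bash
python3 -m jog '[[0,0,0,0.15,0],[0,0,0,0.15,0],[0,0,0,0.15,0],[0,0,0,0.1,0],[0,0,0,0,0],[0,0,0,0,0]]'; python3 k.py
```

```text
time_s: 16.88
tool_pos: [0.5513, -0.2588, 0.1883]
tool_rot: [-179.9, 0.0, 27.9]
force: [-0.3, 2.6, -1.8]
grip_width: 0.0155
grasp_force: 39.9
tcp [ 0.5513 -0.2588  0.1883] [-179.9    0.    27.9]
to knob, tool mm [ 0.7 -0.2]
key origin z 0.1503
boss 65 u 274.38 [264 280] mean [ 546.  -238.8  160.9] x [525. 573.] ymax [-239.2 -223.2]
collar 40 u 274.35 [269 280] mean [ 548.4 -245.8  177.3] x [527. 571.] ymax [-245.4 -230.1]
shaftup 26 u 274.31 [272 277] mean [ 550.4 -251.2  192.4] x [543. 559.] ymax [-250.4 -243.9]
bar 97 u 274.93 [267 283] mean [ 548.5 -246.8  232.3] x [521. 579.] ymax [-243.8 -233.7]
proj [274.1 151.4]
proj [274.2 150.8]
proj [274.6 143.2]
k1688
```

```bash
python3 -m jog '[[0,0,0,0.08,0],[0,0,0,0.05,0],[0,0,0,0,0],[0,0,0,0,0]]'
```

```text
time_s: 17.42
tool_pos: [0.5515, -0.2589, 0.1882]
tool_rot: [-180.0, 0.0, 27.9]
force: [-4.8, 5.7, 7.3]
grip_width: 0.0158
grasp_force: 40.0
```

View pics/k1688.png

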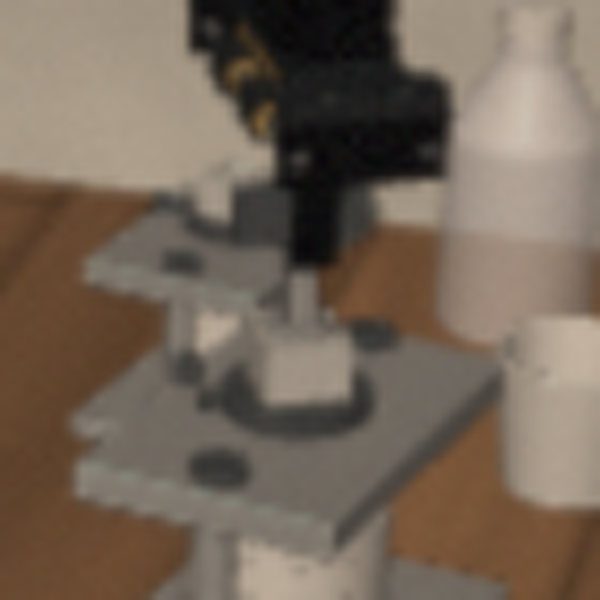

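The collar sits on the boss at (305,325), and the contact force rose without any further descent, so the key is home. I'll turn clockwise by about 40°.

```bash
python3 -m jog '[[0,0,0,-0.05,0.05],[0,0,0,0,0.1],[0,0,0,0,0.1],[0,0,0,0,0.1],[0,0,0,0,0.1],[0,0,0,0,0.1],[0,0,0,0,0.1],[0,0,0,0,0.1],[0,0,0,0,0.1],[0,0,0,0,0.04],[0,0,0,0,0],[0,0,0,0,0]]'
cat > a.py <<'E'
from h import *
c0=np.array([551.8,-258.3])
for n in("top","side"):
    P=np.median([cloud(read_camera(n)) for _ in range(3)],0)*1e3
    d=P[...,:2]-c0;r=np.hypot(*np.moveaxis(d,-1,0));z=P[...,2];an=np.degrees(np.arctan2(d[...,1],d[...,0]))
    m=(r>38.5)&(r<47)&(z>141)&(z<156)
    k=m&(an>-60)&(an<60)
    print(n,"pointer",k.sum(),np.sort(an[k]).round(0),"med",np.median(an[k]) if k.any() else None)
    k=(r>50)&(r<66)&(z>142)&(z<156)&(abs(an)<40);print("mark",k.sum(),np.median(an[k]) if k.any() else None)
    k=(z>166)&(z<181)&(r<30);print("boss",cv2.minAreaRect(P[k][:,:2].astype(np.float32)) if k.sum()>20 else k.sum())
c=read_camera("top");cv2.imwrite("pics/a.png",cv2.resize(c["color"][170:250,300:380,::-1],(600,600),interpolation=cv2.INTER_CUBIC))
E
python3 a.py
```

```text
time_s: 18.42
tool_pos: [0.551, -0.2577, 0.1883]
tool_rot: [-179.9, 0.1, -12.1]
force: [-3.4, 6.8, 3.8]
grip_width: 0.0157
grasp_force: 40.0
top pointer 0 [] med None
mark 0 None
boss ((539.2674560546875, -249.8754119873047), (49.13119888305664, 24.183076858520508), 48.878028869628906)
side pointer 3 [-3.  2.  5.] med 1.9340727040308439
mark 8 -8.423231284642078
boss ((545.3228759765625, -250.12159729003906), (52.835670471191406, 34.32146453857422), 25.03263282775879)
```

```bash
python3 - <<'E'
from h import *
c=read_camera("side");d=read_camera("top")
im=np.zeros((600,800,3),np.uint8)
im[:,:400]=cv2.resize(c["color"][138:178,252:292,::-1],(400,400),interpolation=cv2.INTER_CUBIC).repeat(1,0) if 0 else cv2.resize(c["color"][130:190,252:292,::-1],(400,600),interpolation=cv2.INTER_CUBIC)
im[:400,400:]=cv2.resize(d["color"][165:245,300:380,::-1],(400,400),interpolation=cv2.INTER_CUBIC)
cv2.imwrite("pics/s6.png",im)
E
```

```text
(no output)
```

View pics/s6.png

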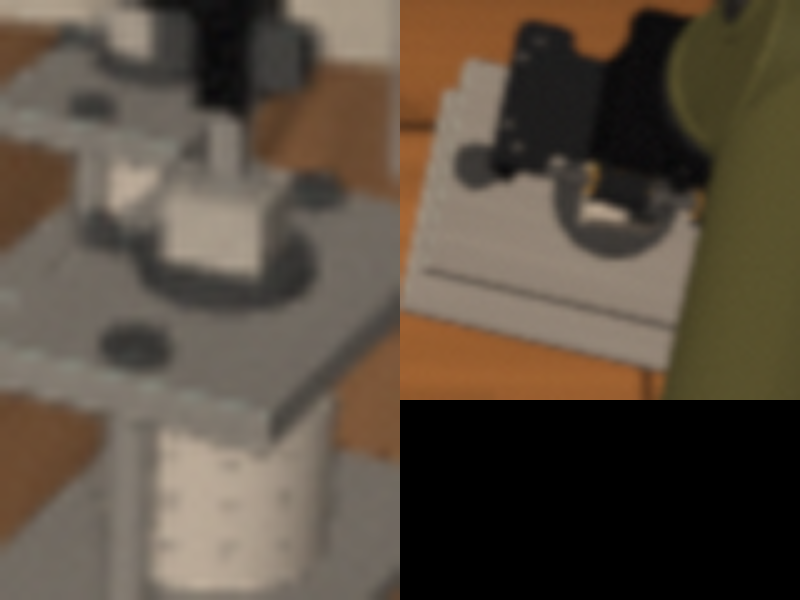

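The side view shows the boss's front face at (215,235), its lower edge running from about (165,260) to (262,278), with the pointer hidden behind it. The top view is blocked by the gripper. I'll fit the boss's front face to get its yaw.

```bash
cat > f.py <<'E'
from h import *
P=np.median([cloud(read_camera("side")) for _ in range(8)],0)*1e3
d=P-[551.8,-258.3,0]
m=(d[...,2]>149)&(d[...,2]<173)&(np.hypot(d[...,0],d[...,1])<32)
q=d[m][:,:2]
best=None
for th in np.arange(40,130,.5):   # face normal angle
    n=np.array([np.cos(np.radians(th)),np.sin(np.radians(th))])
    r=abs(q@n-20);w=(r<2.5).sum()-.1*np.minimum(r,2.5).sum()
    if best is None or w>best[0]: best=(w,th,(r<2.5).sum())
print(len(q),best)
t=np.radians(best[1]);k=abs(q@[np.cos(t),np.sin(t)]-20)<5
v=cv2.fitLine(q[k].astype(np.float32),cv2.DIST_HUBER,0,.01,.01).ravel();print("face yaw",(np.degrees(np.arctan2(v[1],v[0]))+90)%180-90,k.sum())
c=read_camera("side")
A,B=ray(c,268.5,156.2,.147),ray(c,278.2,157.8,.147);print("edge",A,B,np.degrees(np.arctan2(*(A-B)[1::-1])))
E
python3 f.py; python3 a.py | grep -A1 side
```

```text
69 (np.float64(26.632031748074574), np.float64(86.5), np.int64(39))
face yaw -4.4454956 54
edge [ 0.56840225 -0.23517726  0.147     ] [ 0.52853543 -0.23265304  0.147     ] -3.6229106149076347
side pointer 4 [-3. -1.  6.  7.] med 2.1589955334845334
mark 8 -4.634036675641518
```

The knob is at about −4 to −5.5° yaw, lagging the key by the fit play of about 6.5° by geometry, against a target of about −11.8°. I'll turn 6.5° more.

```bash
python3 -m jog '[[0,0,0,0,0.05],[0,0,0,0,0.05],[0,0,0,0,0.05],[0,0,0,0,0],[0,0,0,0,0],[0,0,0,0,0]]'; sed -i '/^c=read/,$d' f.py; python3 f.py;python3 f.py; python3 a.py | grep -A1 side
```

```text
time_s: 20.17
tool_pos: [0.551, -0.2576, 0.1883]
tool_rot: [-179.9, 0.1, -18.8]
force: [-4.4, 6.9, 4.0]
grip_width: 0.0154
grasp_force: 40.0
83 (np.float64(28.368959853659), np.float64(76.5), np.int64(43))
face yaw -11.688179 52
81 (np.float64(31.034109577884138), np.float64(75.5), np.int64(46))
face yaw -12.466698 55
side pointer 4 [-12.  -6.  -4.   1.] med -5.01500276126448
mark 8 -6.384658280806002
```

```bash
python3 -m jog '[[0.3,0,0,0,0],[0.6,0,0,0,0],[1,0,0,0,0],[1,0,0,0,0],[1,0,0,0,0],[1,0,0,0,0],[1,0,0,0,0],[1,0,0,0,0],[1,0,0,0,0],[1,0,0,0,0]]'
python3 -m jog '[[1,0,0,-0.3,0],[1,0,0,-0.6,0],[1,0,0,-0.9,0],[1,0,0,-0.9,0],[1,0,0,-0.9,0],[1,0,0,-0.9,0],[1,0,0,-0.9,0],[1,0,0,-0.5,0],[1,0,0,0,0]]'
python3 -m jog '[[1,0,-0.5,0,0],[1,0,-0.9,0,0],[1,0,-1,0,0],[1,0,-1,0,0],[1,0,-1,0,0],[1,0,-1,0,0],[1,0,-1,0,0],[1,0,-1,0,0],[1,0,-1,0,0],[1,0,-1,0,0],[1,0,-1,0,0],[1,0,-0.5,0,0]]'
python3 -m jog '[[1,0,0,0,0],[1,0,0,0,0]]'; python3 a.py; python3 f.py
```

```text
time_s: 22.15
tool_pos: [0.5516, -0.2596, 0.1877]
tool_rot: [180.0, -0.0, -18.9]
force: [0.5, -0.9, -0.4]
grip_width: 0.0743
grasp_force: 0.0
time_s: 22.9
tool_pos: [0.5529, -0.2599, 0.3094]
tool_rot: [180.0, -0.3, -18.9]
force: [0.6, -0.2, 0.7]
grip_width: 0.0871
grasp_force: 0.0
time_s: 23.9
tool_pos: [0.6219, -0.0489, 0.3041]
tool_rot: [-179.9, 0.2, -18.6]
force: [-0.8, 0.3, -1.0]
grip_width: 0.0868
grasp_force: 0.0
time_s: 24.07
tool_pos: [0.6218, -0.0532, 0.3048]
tool_rot: [179.9, 0.1, -18.8]
force: [0.1, -0.6, -0.3]
grip_width: 0.0868
grasp_force: 0.0
top pointer 9 [-17. -16. -15. -13. -12. -11.  -9.  -9.  -9.] med -11.524519991492372
mark 17 -11.179038883736606
boss ((552.4903564453125, -258.20745849609375), (40.01723861694336, 40.70465850830078), 78.37350463867188)
side pointer 4 [-12.  -8.  -7.  -5.] med -7.282751428065171
mark 9 -5.873778194724177
boss ((545.9173583984375, -248.41561889648438), (55.06951904296875, 36.03337097167969), 26.94615364074707)
82 (np.float64(37.35396079333476), np.float64(77.0), np.int64(51))
face yaw -11.142807 56
```

View pics/a.png

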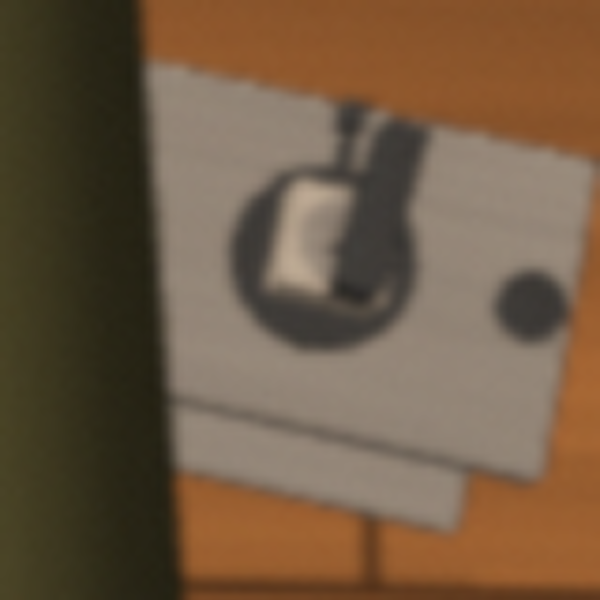

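The pointer at (345,150) faces the mark at (350,115): −11.5° against −11.2°. The key stands in the boss and the gripper is clear, so I'm handing in.

```bash
python3 - <<'E'
from h import *
P=cloud(read_camera("top"));m=(np.hypot(P[...,0]-.552,P[...,1]+.258)<.045)&(P[...,2]>.2);print(np.median(P[m],0),"bar top expected z .245")
print(env.sign_off())
E
```

```text
[ 0.54984149 -0.2558082   0.24524541] bar top expected z .245
the job is handed in; nothing more can be done
None
```

The thick key is fully home in the knob (bar top at 0.245 m, as expected), the knob is turned clockwise so its pointer faces the mark within about 1°, the gripper is released and clear, and the job is handed in; no verdict came back.

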